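# File a carton in the third gap of the order rack

## Task

The green carton waits at the open right-hand end of the order rack's front lane. With a fingertip, slide it along the guide rail, counting the gaps from that end (full ones count too) until it stands before the third, then push it straight into the third gap, and no other, until the gap's orange spring tongue has snapped out behind it. Push only: the carton is never lifted or tipped, and everything else on the table, the two filed cartons included, stays where it is.

Things in the scene. Friction and masses are not known exactly. Their poses are not given: they have to be found in the camera images.
- order_rack: Fixed grey steel order rack, 233 x 316 mm, yaw -0.75 to -0.45. Origin on the table top; x points into the gaps (away from the robot), y along the rack to the left. 4 mm base plate: x -106 to 127, y -158 to 158 mm. Four gaps 64 mm wide; centres, counted from the right (-y) end, at y = -84, -16, 52, 120 mm. Front lane: floor z = 4, from the rail to the divider noses, 94 mm deep, open at the right end.
- first_divider (a point): Top of the round nose of the rack's right-hand divider (rack x = 0, y = -118, z = 46 mm). Five aluminium dividers, 4 mm thick, top at z = 46 mm, stand at y = -118, -50, 18, 86, 154 mm and run from x = -2 mm back to the back wall (its front face at x = 119, top z = 58 mm).
- guide_rail (a point): Top of the guide rail at the middle of its length (rack x = -100, y = 0, z = 15 mm): a steel bar 8 mm thick, parallel to the rack's y, along the whole front of the lane; its inner side is at x = -96 mm. A finger must pass above it to push the carton into a gap.
- green_carton: Dark green product carton to be filed, 56 x 80 x 30 mm, about 0.1 kg. Origin at the centre of its underside, x along its 56 mm width, y along its 80 mm length. Starts flat on the floor of the lane's right end, length pointing into the rack (yaw = the rack's + about pi/2). Against the back wall its centre is at rack x = 79 mm; the tongue is free behind it from about x = 69 mm on.
- tongue_3 (a joint): Angle of the third gap's orange spring tongue: 0 sprung out (rest), 0.6 folded into the divider. Every gap has one: 29 mm long, z = 13 to 31 mm, hinged near the nose (rack x = 5) in the gap's left-hand (+y) divider, slanting inward, tip at x = 29 mm, 15 mm from that divider. A carton pushed in folds it flush (under 1 N); it springs out once the carton's near face is past its tip.
- pink_carton: Pink product carton, 51 x 85 x 60 mm, filed in the first or the fourth gap (which one varies; the other holds the teal one); stays there. Origin at the centre of its underside.
- teal_carton: White and teal product carton, 61 x 60 x 36 mm, filed in the first or the fourth gap; stays there. Origin at the centre of its underside.
- red_pouch: Red padded pouch, 130 x 100 x 37 mm, left of the rack's near side; bystander. Origin at the centre of its underside.
- tape_measure: Yellow pocket tape measure, 36 x 71 x 62 mm, between robot and rack; bystander. Origin at the centre of its underside.
- marker: White marker pen with a blue cap, 17 x 135 x 16 mm, near side of the table; bystander. Origin at the centre of its underside.

How it is judged:
By the outcome, as a careful person would: the job done as asked, in the order asked, and still so for the second after the job is handed in, with the robot touching nothing.
It also fails if it takes over 51 s, if anything falls off the work surface, if the arm or the gripper's body presses on something with over 40 N, if the wrist force passes 120 N, or if a joint passes its speed limit or range.

## Robot

A 6-joint arm with a two-finger parallel gripper is mounted at the origin on a cart in front of the work surface, level with it; the furniture and walls round the work are solid. World frame = base frame: x ahead of the robot, y to its left, z up, the work surface at z = 0. Lengths are in mm, angles in degrees, forces in N, time in s.
With the tool pointing down it reaches from about 300 to 850 mm from the base axis. Payload 4.2 kg.
Tool frame: the origin (TCP) lies between the finger pads; the fingertips stand 22 mm ahead of it and the grasp point (between the pads) lies 3 mm ahead of it (env.finger_overhang is the distance from the TCP to the fingertips, in mm); z points along the fingers, y is the line along which they close (so a half turn about z gives the same grasp; the last joint's range is limited). The gripper opens to 91 mm and grips with 3 to 60 N. Pads are 32 mm wide; open, the fingers measure 118 mm over their backs; the gripper's body (76 mm by 178 mm) begins 60 mm behind the grasp point.
Start: joints at [-75.86, 18.312, 89.639, -0, 72.044, -1.146], TCP at [151.599, -554.67, 235.976] pointing down, gripper open.
Joint ranges: [-177.97, 177.97], [-48.28, 115.42], [12.27, 149.76], [-77.06, 257.06], [2.81, 150.46], [-146.56, 146.56]. Speed limits (degrees/s): [147.25, 147.25, 180, 180, 180, 180].

## Interface

Orientations are given as [roll, pitch, yaw] about the fixed x, y, z axes, in that order (R = Rz(yaw) Ry(pitch) Rx(roll)).
In Python, from workcell import state, cams, ticket, look_for, outline_of, env gives the robot as it stands.
- The arm moves only by the tool servo_tool, never from a script. Its argument "steps" is a list of rows, each a list of 3 entries, a list of its own where there are three numbers: the closure in counts, from 0 (fully open) to 255 (shut), then the shift along the tool's x, y, z in mm, then the turn, a rotation vector about the tool's x, y, z in rad. A call has exactly 10 rows; each row shifts and turns the commanded pose from where the row before left it, along the tool's axes as they then stand; what a row does not reach is not made up. A row lasts 1/10 s, in which the tool goes at most 50 mm and 8.59 degrees, less where a joint would pass 70% of its speed; a pose out of reach is approached as far as the arm can. A call with a gripper value outside its range is refused whole. The fingers move at their own pace and stop on an object; "squeeze" is the grip in N (left out, the last holds). Time passes only in rows, so rows that do not move let the fingers close, or fill a call up. It gives the time, the measured TCP pose, the force, the opening and the grip force at its end, in the units of the state.
- state(): the state, without advancing time (a new reading comes with each control period).
- cams.grab_frame(name): name is "scene" or "side" or "wrist"; returns a dict with "color" (384x512x3 uint8, red, green, blue), "z_map" (384x512 float32, mm along the optical axis (not along the pixel's ray), 0 where there is no reading), "fovy" (degrees; the focal length in pixels is half the picture's height over the tangent of half this angle, whatever the lens; pixels are square), "cx", "cy" (the principal point, pixels), "eye" and "rotation" of the camera in the world; the wrist camera has in their place "tool_from_camera" (4x4, takes a point from camera to tool coordinates, whose origin is the TCP and whose axes are the flange's). Camera axes: x right, y up, looking along -z (the intrinsics and any distortion apply to the point x, -y, -z); pixel columns grow to the right and rows downward; lengths in mm; the calibration is good to about 2 mm. A picture is of the moment at which its call begins: read the wrist's pose just before it.
- ticket.job_done(): hands the job in; it is judged then, once.
Trained networks look in a picture, given as the dict that the camera call returned (one of the last four; its "shot" number tells which), for a name from the list of things; names that differ only in an ending like _2 or _b are one class to them, and where a whole thing is asked for, a point or a joint stands for the part that bears it (a point fixed in the world has none). Each returns a list of dicts, best first, with "confidence" (0 to 1); they miss things now and then, are a little off and sometimes report something else, mostly with a low value. They report only what shows in the picture. A call takes as long as a camera call.
- look_for(picture, thing): "at" ([column, row] in pixels, amid what is visible of it).
- outline_of(picture, thing): "pixels" (384x512 bool, what is visible of it) and "at" ([column, row] in pixels, amid what is visible of it).
The state is a dict: "time_s": time; "qpos": joint angles; "qvel": joint speeds; "effort": joint torques, N m; "ee_pos": TCP position; "ee_rot": TCP orientation; "force": force on the tool from outside, world axes, zero at the start; "torque": the same for the moment, N m; "gripper_width": finger opening in mm; "gripper_force": force on a finger pad.
Only numpy, scipy, OpenCV 4.12 (cv2) and the standard library are available. Lean on these libraries where they do the work, as an engineer would, in place of code of your own. Each camera call takes 0.05 s, during which the arm holds its last target. There are 200 camera calls.

## Working session

There is one attempt and no reset: what is moved stays moved. The work goes in short steps, Python scripts to look and compute and a tool call to move; the robot and the scene stay as the last step left them, time stands still between calls to the robot, and variables do not carry over. Pictures are saved under pics/ and viewed, at most 10 in all, crops included, and the job is handed in when it is done.

Besides the shell and the picture viewer there is one more tool, called after ">>>" by a JSON object that holds its "op" and its "data". servo_tool: Moves the arm, as the interface text tells. Its arguments: {"type":"object","properties":{"steps":{"type":"array","items":{"type":"array"}},"squeeze":{"type":"number"}},"required":["steps"]}

```bash
mkdir -p pics; ls
cat > h.py <<'E'
import numpy as np, cv2
from workcell import state, cams, ticket, look_for, outline_of, env
from scipy.spatial.transform import Rotation as R
def save(f,n): cv2.imwrite('pics/'+n+'.png', f['color'][:,:,::-1])
def pts(f,uv,z):
    uv=np.atleast_2d(uv).astype(float); z=np.atleast_1d(z)
    F=f['color'].shape[0]/2/np.tan(np.radians(f['fovy'])/2)
    p=np.c_[(uv[:,0]-f['cx'])/F*z, -(uv[:,1]-f['cy'])/F*z, -z]
    return p@np.array(f['rotation']).reshape(3,3).T+np.array(f['eye'])
def cloud(f,m):
    r,c=np.nonzero(m&(f['z_map']>0)); return pts(f,np.c_[c,r],f['z_map'][r,c])
E
python3 - <<'E'
from h import *
s=state(); print(s)
for n in ('scene','side'):
    f=cams.grab_frame(n); save(f,n+'0'); print(n,[k for k in f],f['eye'],f['fovy'],f['cx'],f['cy'])
    print({k:v for k,v in f.items() if 'dist' in k or 'lens' in k})
    for t in ('first_divider','guide_rail'):
        for d in look_for(f,t)[:2]:
            u,v=map(int,np.round(d['at'])); print(t,d['confidence'],d['at'],pts(f,d['at'],f['z_map'][v,u])[0].round(1))
    for t in ('green_carton','pink_carton','teal_carton','tape_measure'):
        for d in outline_of(f,t)[:1]:
            p=cloud(f,d['pixels']); print(t,d['confidence'],d['at'],np.median(p,0).round(1),np.percentile(p,[3,97],0).round(0).tolist())
            if t=='green_carton':
                top=p[p[:,2]>28]; print('top',len(top),cv2.minAreaRect(top[:,:2].astype(np.float32)),np.median(top[:,2]))
E
```

```text
pics
{'time_s': 0.0, 'qpos': array([-7.58588408e+01,  1.83518921e+01,  8.97054476e+01, -1.37533574e-03,
        7.20422041e+01, -1.14456542e+00]), 'qvel': array([-0.02949065,  0.08403917, -0.07293803,  0.02955211, -0.04090447,
       -0.00315678]), 'effort': array([-6.85918531e-04, -4.12465131e+01, -2.31970382e+01,  7.26385647e-02,
        4.55761829e-02, -1.56778574e-04]), 'ee_pos': array([ 151.485691  , -554.21972348,  235.1242098 ]), 'ee_rot': array([-1.79900450e+02, -6.81061952e-04,  1.52861492e+01]), 'force': array([-0.5340455 , -0.85976312, -0.09071095]), 'torque': array([ 0.02164355, -0.02582718,  0.01939443]), 'gripper_force': 0.0, 'gripper_width': 91.15615022218358}
scene ['color', 'z_map', 'fovy', 'cx', 'cy', 'eye', 'rotation', 'shot'] [266.44573907 876.20277041 874.02216964] 43.163870295184836 255.00545914899655 187.18398924472586
{}Traceback (most recent call last):
  File "<stdin>", line 8, in <module>
  File "h.py", line 9, in pts
    return p@np.array(f['rotation']).reshape(3,3).T+np.array(f['eye'])
             ~~~~~~~~~~~~~~~~~~~~~~~~~~~~~~~^^^^^
ValueError: cannot reshape array of size 3 into shape (3,3)
```

```bash
sed -i "s/np.array(f\['rotation'\]).reshape(3,3).T/R.from_euler('xyz',f['rotation'],degrees=True).as_matrix().T/" h.py
python3 - <<'E'
from h import *
for n in ('scene','side'):
    f=cams.grab_frame(n); save(f,n+'0'); print(n,f['eye'],f['rotation'],f['fovy'])
    for t in ('first_divider','guide_rail'):
        for d in look_for(f,t)[:2]:
            u,v=map(int,np.round(d['at'])); print(t,d['confidence'],d['at'],pts(f,d['at'],f['z_map'][v,u])[0].round(1))
    for t in ('green_carton','pink_carton','teal_carton','tape_measure','order_rack'):
        for d in outline_of(f,t)[:1]:
            p=cloud(f,d['pixels']); print(t,round(d['confidence'],2),d['at'],np.median(p,0).round(1),np.percentile(p,[3,97],0).round(0).tolist())
            if t=='green_carton':
                top=p[p[:,2]>28]; print('top',len(top),cv2.minAreaRect(top[:,:2].astype(np.float32)),np.median(top[:,2]))
E
```

```text
scene [266.44573907 876.20277041 874.02216964] [ 3.76255174e+01 -1.14651210e-02 -1.57293711e+02] 43.163870295184836
first_divider 0.83 [240.8, 167.6] [579.1 214.7   1. ]
guide_rail 0.93 [241.4, 163.5] [582.7 203.1   1.5]
green_carton 0.72 [295.5, 151.8] [470.9 140.6  32.4] [[431.0, 101.0, 4.0], [516.0, 173.0, 37.0]]
top 651 ((475.7336120605469, 132.03216552734375), (56.89862823486328, 81.1741943359375), 58.27046203613281) 33.584313561727186
pink_carton 0.61 [192.7, 157.8] [676.5 268.   61.7] [[643.0, 229.0, 10.0], [730.0, 297.0, 66.0]]
teal_carton 0.63 [260.3, 117.0] [579.8  84.2  38.1] [[552.0, 54.0, 11.0], [618.0, 113.0, 42.0]]
tape_measure 0.84 [287.1, 237.9] [396.1 377.6  45.7] [[370.0, 354.0, 6.0], [431.0, 395.0, 63.0]]
order_rack 0.84 [239.7, 162.9] [579.9 198.6   4.6] [[442.0, 57.0, 1.0], [698.0, 348.0, 49.0]]
side [293.51187919 948.39516435 561.06950574] [  53.18206366   -0.73402919 -160.50296245] 50.683474073705604
first_divider 0.84 [239.2, 180.7] [584.4 218.6   5.2]
guide_rail 0.59 [244.4, 175.7] [575.5 207.3  14.5]
green_carton 0.86 [295.3, 165.7] [472.3 144.3  34.4] [[432.0, 101.0, 8.0], [518.0, 174.0, 37.0]]
top 501 ((476.6286315917969, 132.60769653320312), (58.77484130859375, 82.85890197753906), 57.22340393066406) 35.66620383424038
pink_carton 0.85 [197.3, 169.5] [661.9 274.   59. ] [[642.0, 233.0, 11.0], [709.0, 300.0, 67.0]]
tape_measure 0.56 [300.4, 234.0] [396.7 380.   40.6] [[370.0, 358.0, 5.0], [432.0, 396.0, 64.0]]
order_rack 0.86 [239.2, 178.3] [580.8 201.3   7. ] [[442.0, 63.0, 4.0], [688.0, 360.0, 53.0]]
```

View pics/scene0.png

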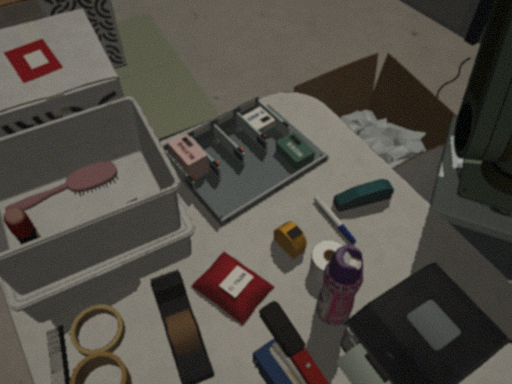

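View pics/side0.png

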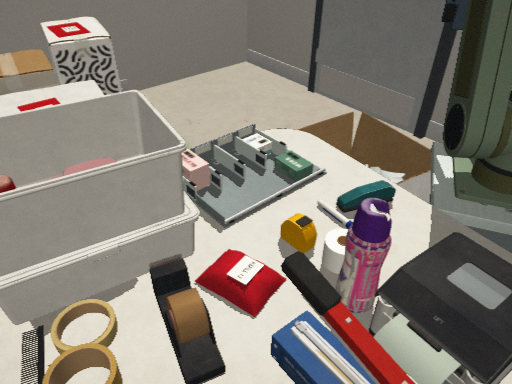

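The two pictures show the rack in the middle: green carton at its right end (295,152 scene), the teal one behind in gap 1 (260,117), the pink one in gap 4 (190,157), with a big grey bin just left of the rack. Now fit the rack pose.

```bash
cat > fit.py <<'E'
from h import *
from scipy.optimize import minimize
# height-model of the rack on (x,y) in rack frame; robust fit of the cloud
def hm(x,y):
    h=np.full(x.shape,0.); h[(x>-106)&(x<127)&(abs(y)<158)]=4
    h[(x>-104)&(x<-96)&(abs(y)<158)]=15
    for d in (-118,-50,18,86,154): h[(abs(y-d)<2.5)&(x>-2)&(x<121)]=46
    h[(x>119)&(x<127)&(abs(y)<158)]=58
    return h
def cl(n):
    f=cams.grab_frame(n); m=np.zeros((384,512),bool)
    d=outline_of(f,'order_rack')[0]['pixels']
    big=cv2.dilate(d.astype(np.uint8),np.ones((13,13)))>0
    for t in ('green_carton','pink_carton','teal_carton'):
        for o in outline_of(f,t)[:1]: big&=~(cv2.dilate(o['pixels'].astype(np.uint8),np.ones((5,5)))>0)
    p=cloud(f,big); return p[(p[:,2]<75)&(p[:,2]>-15)]
if __name__=='__main__':
    for n in ('scene','side'):
        P=cl(n)
        def cost(q):
            c,s=np.cos(q[2]),np.sin(q[2]); a=P[:,0]-q[0]; b=P[:,1]-q[1]
            x,y=c*a+s*b,-s*a+c*b; e=0
            e=np.min([abs(hm(x+i,y+j)-(P[:,2]-q[3]))+.6*np.hypot(i,j) for i in (-4,-2,0,2,4) for j in (-4,-2,0,2,4)],0)
            return np.minimum(e,12).mean()
        best=None
        for yaw in (-.7,-.6,-.5):
            for dx in (-20,0,20):
              for dy in (-20,0,20):
                s=np.array([575+dx,200+dy,yaw,0.])
                r=minimize(cost,s,method='Nelder-Mead',options=dict(initial_simplex=s+np.vstack([np.zeros(4),np.diag([10,10,.06,2])]),maxiter=90))
                if best is None or r.fun<best.fun: best=r
        print(n,len(P),best.x.round(3),best.fun)
E
time python3 fit.py
```

```text
scene 10563 [ 5.66085e+02  1.90823e+02 -5.21000e-01 -7.11000e-01] 3.0045009238583176
side 7735 [ 5.65957e+02  1.91318e+02 -5.23000e-01  1.42800e+00] 3.365385142908418
real	1m47.417s
user	1m43.447s
sys	0m0.296s
```

>>> {"op": "servo_tool", "data": {"steps": [[200,[0,0,0],[0,0,-0.13]],[200,[0,0,0],[0,0,-0.13]],[200,[0,0,0],[0,0,-0.13]],[200,[0,0,0],[0,0,-0.13]],[200,[0,0,0],[0,0,-0.13]],[200,[0,0,0],[0,0,-0.132]],[200,[20,0,0],[0,0,0]],[200,[40,-5,0],[0,0,0]],[200,[40,-5,0],[0,0,0]],[200,[40,-5,0],[0,0,0]]]}}

```text
time_s: 2.4
ee_pos: [208.7, -424.5, 235.8]
ee_rot: [180.0, -0.0, 60.0]
force: [1.2, 1.1, 0.8]
gripper_width: 20.0
gripper_force: 0.0
```

>>> {"op": "servo_tool", "data": {"steps": [[200,[46,-5,0],[0,0,0]],[200,[46,-5,0],[0,0,0]],[200,[46,-5,0],[0,0,0]],[200,[46,-5,0],[0,0,0]],[200,[46,-5,0],[0,0,0]],[200,[46,-5,0],[0,0,0]],[200,[46,-5,0],[0,0,0]],[200,[46,-5,0],[0,0,0]],[200,[46,-5,0],[0,0,0]],[200,[40,0,0],[0,0,0]]]}}

```text
time_s: 3.4
ee_pos: [396.0, -7.6, 236.3]
ee_rot: [179.9, -0.0, 60.2]
force: [0.9, -1.3, 0.2]
gripper_width: 19.7
gripper_force: 0.0
```

>>> {"op": "servo_tool", "data": {"steps": [[200,[40,0,0],[0,0,0]],[200,[10,0,0],[0,0,0]],[200,[0,0,0],[0,0,0]],[200,[0,0,0],[0,0,0]],[200,[0,0,0],[0,0,0]],[200,[0,0,0],[0,0,0]],[200,[0,0,0],[0,0,0]],[200,[0,0,0],[0,0,0]],[200,[0,0,0],[0,0,0]],[200,[0,0,0],[0,0,0]]]}}

```text
time_s: 4.4
ee_pos: [420.7, 33.4, 236.0]
ee_rot: [180.0, 0.0, 60.1]
force: [-0.7, -1.5, 0.7]
gripper_width: 19.3
gripper_force: 0.0
```

```bash
cat >> h.py <<'E'
Q=np.array([566.,191.]); A=-.522
def rk(p):
    p=np.atleast_2d(p); c,s=np.cos(A),np.sin(A); a=p[:,0]-Q[0]; b=p[:,1]-Q[1]
    return np.c_[c*a+s*b,-s*a+c*b,p[:,2]]
def wrist():
    s=state(); f=cams.grab_frame('wrist'); T=np.array(f['tool_from_camera'])
    Rt=R.from_euler('xyz',s['ee_rot'],degrees=True).as_matrix()
    f['rotation']=R.from_matrix(Rt@T[:3,:3]).as_euler('xyz',degrees=True); f['eye']=Rt@T[:3,3]+s['ee_pos']; return f,s
def green(f,zt=30):
    o=outline_of(f,'green_carton')[0]; p=rk(cloud(f,o['pixels'])); t=p[p[:,2]>zt]
    r=cv2.minAreaRect(t[:,:2].astype(np.float32)); print('green',round(o['confidence'],2),o['at'],'rack rect',np.round(r[0],1),np.round(r[1],1),round(r[2],1),'z',np.median(t[:,2]).round(1),'lo',np.percentile(t,1,0).round(1),'hi',np.percentile(t,99,0).round(1))
E
python3 - <<'E'
from h import *
f,s=wrist(); save(f,'w1'); print(rk(s['ee_pos']))
green(f)
for t in ('first_divider','guide_rail'):
    for d in look_for(f,t)[:2]:
        u,v=map(int,np.round(d['at'])); print(t,d['confidence'],d['at'],rk(pts(f,d['at'],f['z_map'][v,u])).round(1))
f=cams.grab_frame('scene'); green(f)
E
```

```text
[[ -47.3926151  -209.0884433   235.95707961]]
green 0.81 [251.9, 83.7] rack rect [-45.2 -95.4] [56.  79.9] 87.9 z 34.6 lo [ -84.5 -122.4   32.4] hi [ -6.2 -68.   36.5]
first_divider 0.59 [309.0, 49.2] [[ 19.  -57.9  30.5]]
guide_rail 0.82 [307.4, 49.5] [[ 18.5 -56.6  22.9]]
green 0.84 [294.4, 153.1] rack rect [-49.8 -96.2] [57.5 79.5] 87.6 z 33.7 lo [ -88.6 -123.1   30.2] hi [-10.9 -68.4  37.4]
```

View pics/w1.png

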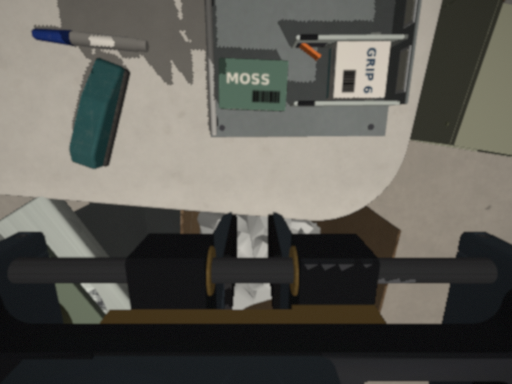

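The wrist picture shows the carton (251,84) square against the rack axes; rail at column ~212, first divider's nose at (296,103), and the plate's right edge at row 136. Check these against the fit.

Run:
```python
from h import *
f,s=wrist()
def at(u,v,h):
    a=pts(f,[u,v],100.)[0]; e=np.array(f['eye']); d=a-e; return rk(e+d*(h-e[2])/d[2]).round(1)
print('nose1 0,-118',at(295,103,46),'nose2 -2,-50',at(295,37,46)); print('rail x-104..-96',at(209,110,15),at(216,110,15)); print('edge y-158',at(300,136,4),'back 119..127',at(406,60,58),at(418,60,58))
print('carton',at(219,84,34),at(287,84,34),at(252,59,34),at(252,110,34))
```

```text
nose1 0,-118 [[   3.  -117.1   46. ]] nose2 -2,-50 [[  0.2 -49.1  46. ]]
rail x-104..-96 [[-100.6 -124.    15. ]] [[ -91.8 -124.    15. ]]
edge y-158 [[  17.5 -156.7    4. ]] back 119..127 [[117.8 -74.   58. ]] [[130.6 -74.   58. ]]
carton [[-85.  -95.5  34. ]] [[ -5.5 -95.4  34. ]] [[-46.4 -68.7  34. ]] [[ -46.4 -124.5   34. ]]
```

>>> {"op": "servo_tool", "data": {"steps": [[200,[27,0,0],[0,0,0]],[200,[27,0,0],[0,0,0]],[200,[0,0,40],[0,0,0]],[200,[0,0,45],[0,0,0]],[200,[0,0,45],[0,0,0]],[200,[0,0,35],[0,0,0]],[200,[0,0,20],[0,0,0]],[200,[0,0,13],[0,0,0]],[200,[0,0,0],[0,0,0]],[200,[0,0,0],[0,0,0]]]}}

```text
time_s: 5.75
ee_pos: [448.0, 80.3, 38.1]
ee_rot: [180.0, -0.0, 60.1]
force: [0.4, -0.8, 1.2]
gripper_width: 19.3
gripper_force: 0.0
```

>>> {"op": "servo_tool", "data": {"steps": [[200,[4,0,0],[0,0,0]],[200,[5,0,0],[0,0,0]],[200,[5,0,0],[0,0,0]],[200,[6,0,0],[0,0,0]],[200,[7,0,0],[0,0,0]],[200,[7,0,0],[0,0,0]],[200,[7,0,0],[0,0,0]],[200,[7,0,0],[0,0,0]],[200,[7,0,0],[0,0,0]],[200,[7,0,0],[0,0,0]]]}}

```text
time_s: 6.75
ee_pos: [478.8, 134.5, 37.8]
ee_rot: [-180.0, 0.0, 60.1]
force: [-0.7, -1.4, 0.5]
gripper_width: 19.8
gripper_force: 0.6
```

Run:
```python
from h import *
s=state(); print(rk(s['ee_pos']),s['force'],s['time_s'])
f=cams.grab_frame('scene'); save(f,'s2'); green(f)
```

```text
[[-47.47230983 -92.43167153  37.8481113 ]] [-0.68920379 -1.37853171  0.46535422] 6.75
green 0.92 [281.3, 161.6] rack rect [-50.  -48.7] [81.3 58.2] 0.6 z 33.6 lo [-90.3 -75.5  30.3] hi [-11.1 -20.5  37.3]
```

View pics/s2.png

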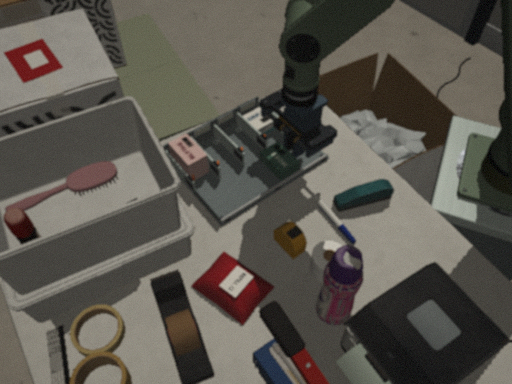

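The picture shows the gripper behind the carton (281,162), which is square in the lane and moving well; pink and teal cartons unmoved. Continue.

>>> {"op": "servo_tool", "data": {"steps": [[200,[4,0,0],[0,0,0]],[200,[6,0,0],[0,0,0]],[200,[7,0,0],[0,0,0]],[200,[7,0,0],[0,0,0]],[200,[7,0,0],[0,0,0]],[200,[7,0,0],[0,0,0]],[200,[7,0,0],[0,0,0]],[200,[7,0,0],[0,0,0]],[200,[7,0,0],[0,0,0]],[200,[7,0,0],[0,0,0]]]}}

```text
time_s: 7.85
ee_pos: [511.7, 191.7, 37.9]
ee_rot: [180.0, 0.0, 60.1]
force: [-0.0, -0.6, -0.3]
gripper_width: 19.6
gripper_force: 0.3
```

>>> {"op": "servo_tool", "data": {"steps": [[200,[7,0,0],[0,0,0]],[200,[7,0,0],[0,0,0]],[200,[6,0,0],[0,0,0]],[200,[5,0,0],[0,0,0]],[200,[4,0,0],[0,0,0]],[200,[3,0,0],[0,0,0]],[200,[2,0,0],[0,0,0]],[200,[1,0,0],[0,0,0]],[200,[0,0,0],[0,0,0]],[200,[0,0,0],[0,0,0]]]}}

```text
time_s: 8.85
ee_pos: [529.0, 221.6, 38.0]
ee_rot: [180.0, -0.0, 60.1]
force: [-0.2, -0.2, -0.8]
gripper_width: 19.6
gripper_force: 0.0
```

Run:
```python
from h import *
s=state(); print(rk(s['ee_pos']),s['force'],s['time_s'])
f=cams.grab_frame('side'); green(f)
f=cams.grab_frame('scene'); green(f); save(f,'s3')
```

```text
[[-47.34624105   8.07695955  37.97585752]] [-0.17112265 -0.16855189 -0.82154469] 8.85
green 0.69 [248.3, 190.2] rack rect [-49.8  53.2] [57.5 82. ] 89.9 z 35.7 lo [-90.1  26.   30.5] hi [-12.5  81.2  37.8]
green 0.72 [246.4, 181.3] rack rect [-49.9  52.7] [56.6 82.8] 89.4 z 33.7 lo [-89.9  25.3  30.4] hi [-11.2  80.3  37.7]
```

>>> {"op": "servo_tool", "data": {"steps": [[200,[-8,0,0],[0,0,0]],[255,[0,0,-30],[0,0,0]],[255,[0,0,-40],[0,0,0]],[255,[0,-35,0],[0,0,0]],[255,[23,-33,0],[0,0,0]],[255,[23,0,0],[0,0,0]],[255,[0,0,0],[0,0,0]],[255,[0,0,0],[0,0,0]],[255,[0,0,0],[0,0,0]],[255,[0,0,0],[0,0,0]]]}}

```text
time_s: 10.05
ee_pos: [488.7, 287.2, 107.7]
ee_rot: [-180.0, 0.1, 60.0]
force: [0.5, 0.2, 0.3]
gripper_width: 0.8
gripper_force: 0.0
```

Run:
```python
from h import *
f,s=wrist(); print(rk(s['ee_pos']),s['force'],s['time_s'],s['gripper_width']); save(f,'w4')
f=cams.grab_frame('side'); green(f)
```

```text
[[-115.0315841    44.85870676  107.72238214]] [0.5372676  0.19359601 0.34566448] 10.05 0.7737159473791787
green 0.76 [247.9, 189.2] rack rect [-49.3  53.6] [56.7 81.3] 89.3 z 35.7 lo [-89.5  26.4  30.5] hi [-10.3  81.3  37.8]
```

View pics/w4.png

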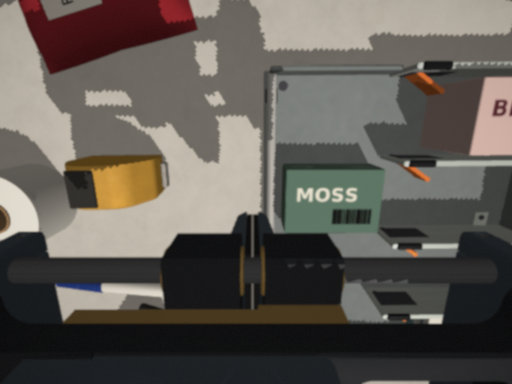

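Picture: carton (330,198) lies squarely before the third gap (dividers at rows 162 and 240), fingers shut outside the rail, tape measure and pouch clear. Lower and push.

>>> {"op": "servo_tool", "data": {"steps": [[255,[0,0,25],[0,0,0]],[255,[0,0,25],[0,0,0]],[255,[0,0,16],[0,0,0]],[255,[0,0,0],[0,0,0]],[255,[0,4,0],[0,0,0]],[255,[0,4,0],[0,0,0]],[255,[0,5,0],[0,0,0]],[255,[0,6,0],[0,0,0]],[255,[0,6,0],[0,0,0]],[255,[0,6,0],[0,0,0]]]}}

```text
time_s: 11.2
ee_pos: [516.2, 272.8, 42.2]
ee_rot: [180.0, -0.0, 60.1]
force: [-0.9, 0.1, 1.4]
gripper_width: 0.6
gripper_force: 0.7
```

>>> {"op": "servo_tool", "data": {"steps": [[255,[0,6,0],[0,0,0]],[255,[0,6,0],[0,0,0]],[255,[0,6,0],[0,0,0]],[255,[0,6,0],[0,0,0]],[255,[0,5,0],[0,0,0]],[255,[0,5,0],[0,0,0]],[255,[0,4,0],[0,0,0]],[255,[0,3,0],[0,0,0]],[255,[0,0,0],[0,0,0]],[255,[0,0,0],[0,0,0]]]}}

```text
time_s: 12.2
ee_pos: [551.8, 252.4, 41.8]
ee_rot: [179.9, -0.0, 60.1]
force: [-0.1, -0.4, 0.3]
gripper_width: 0.4
gripper_force: 0.0
```

Run:
```python
from h import *
s=state(); print(rk(s['ee_pos']),s['force'],s['time_s'])
f=cams.grab_frame('side'); green(f); save(f,'s5')
```

```text
[[-42.96482967  46.16006038  41.79412212]] [-0.1058248  -0.35094219  0.29098328] 12.2
green 0.64 [231.2, 175.9] rack rect [11.2 60.6] [51.1 96.6] 55.2 z 35.9 lo [-33.8  26.2  30.9] hi [45.6 86.9 49.4]
```

View pics/s5.png

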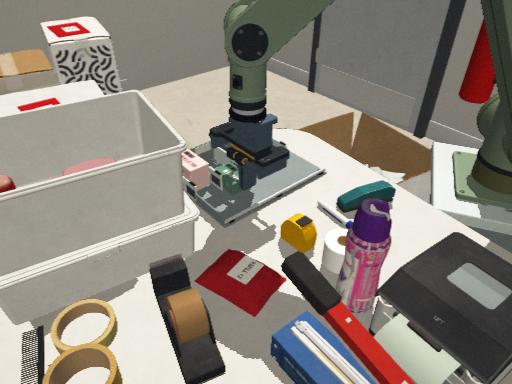

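Picture: the carton (231,176) is entering the third gap, right of the pink one; nothing else disturbed. Push on.

>>> {"op": "servo_tool", "data": {"steps": [[255,[0,4,0],[0,0,0]],[255,[0,6,0],[0,0,0]],[255,[0,7,0],[0,0,0]],[255,[0,7,0],[0,0,0]],[255,[0,7,0],[0,0,0]],[255,[0,7,0],[0,0,0]],[255,[0,7,0],[0,0,0]],[255,[0,6,0],[0,0,0]],[255,[0,5,0],[0,0,0]],[255,[0,3,0],[0,0,0]]]}}

```text
time_s: 13.3
ee_pos: [602.9, 222.8, 41.9]
ee_rot: [180.0, 0.0, 60.1]
force: [-1.2, -0.2, -0.2]
gripper_width: 0.2
gripper_force: 0.4
```

>>> {"op": "servo_tool", "data": {"steps": [[255,[0,2,0],[0,0,0]],[255,[0,2,0],[0,0,0]],[255,[0,2,0],[0,0,0]],[255,[0,0,0],[0,0,0]],[255,[0,0,0],[0,0,0]],[255,[0,0,0],[0,0,0]],[255,[0,0,0],[0,0,0]],[255,[0,0,0],[0,0,0]],[255,[0,0,0],[0,0,0]],[255,[0,0,0],[0,0,0]]]}}

```text
time_s: 14.3
ee_pos: [607.7, 220.1, 41.9]
ee_rot: [180.0, -0.0, 60.1]
force: [-0.8, 0.3, -0.4]
gripper_width: 0.6
gripper_force: 0.1
```

Run:
```python
from h import *
f,s=wrist(); print(rk(s['ee_pos']),s['force'],s['time_s']); save(f,'w6')
green(f)
f=cams.grab_frame('side'); green(f)
```

```text
[[21.62276104 46.04595839 41.94672906]] [-0.76522396  0.28364665 -0.40692858] 14.3
green 0.56 [348.7, 215.4] rack rect [72.2 62.3] [47.1 83.8] 89.7 z 34.6 lo [33.8 39.8 31. ] hi [112.2  81.2  36.4]
green 0.81 [215.1, 160.7] rack rect [54.9 57.3] [ 43.3 116.5] 75.7 z 36.0 lo [11.  28.8 32.5] hi [107.7  85.5  50.6]
```

View pics/w6.png

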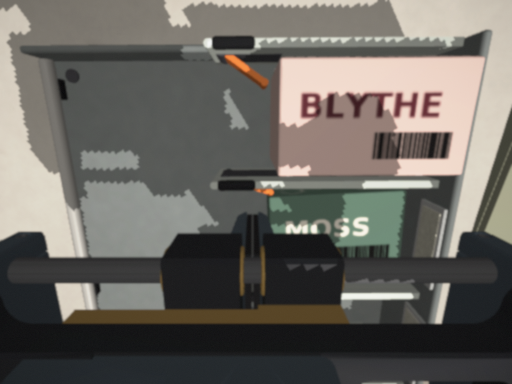

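The tongue (265,191) looks still only partly out against the carton's near edge (268); push a few mm more.

>>> {"op": "servo_tool", "data": {"steps": [[255,[0,1,0],[0,0,0]],[255,[0,1,0],[0,0,0]],[255,[0,1,0],[0,0,0]],[255,[0,1,0],[0,0,0]],[255,[0,0,0],[0,0,0]],[255,[0,0,0],[0,0,0]],[255,[0,0,0],[0,0,0]],[255,[0,0,0],[0,0,0]],[255,[0,0,0],[0,0,0]],[255,[0,0,0],[0,0,0]]]}}

```text
time_s: 15.5
ee_pos: [611.2, 218.1, 41.9]
ee_rot: [180.0, 0.0, 60.1]
force: [-0.4, -1.1, -0.3]
gripper_width: 0.4
gripper_force: 0.0
```

Run:
```python
from h import *
f,s=wrist(); print(rk(s['ee_pos']),s['force'],s['time_s']); cv2.imwrite('pics/w7.png',cv2.resize(f['color'][150:310,180:460,::-1],None,fx=2.5,fy=2.5))
green(f)
```

```text
[[25.64984377 45.97893262 41.91226194]] [-0.36745549 -1.14996856 -0.32983772] 15.5
green 0.96 [349.4, 215.3] rack rect [77.7 58.8] [80.2 42.1] 1.3 z 34.6 lo [38.6 39.8 31. ] hi [116.1  79.8  36.2]
```

View pics/w7.png

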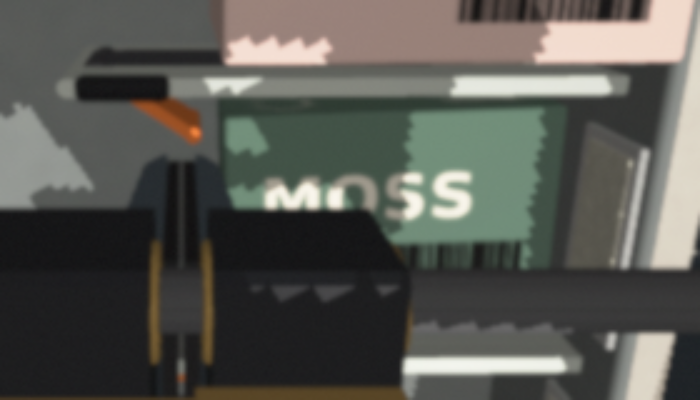

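The tongue has sprung out (200,130 in the crop), clear behind the carton. Back off 3 mm and lift straight up.

>>> {"op": "servo_tool", "data": {"steps": [[255,[0,-2,0],[0,0,0]],[255,[0,-1,0],[0,0,0]],[255,[0,0,-10],[0,0,0]],[255,[0,0,-25],[0,0,0]],[255,[0,0,-35],[0,0,0]],[255,[0,0,-40],[0,0,0]],[255,[-40,0,-40],[0,0,0]],[255,[-45,0,0],[0,0,0]],[255,[-45,0,0],[0,0,0]],[255,[-20,0,0],[0,0,0]]]}}

```text
time_s: 16.6
ee_pos: [534.0, 91.2, 188.5]
ee_rot: [180.0, 0.0, 60.0]
force: [-0.2, 0.6, 1.1]
gripper_width: 0.3
gripper_force: 0.0
```

>>> {"op": "servo_tool", "data": {"steps": [[255,[-40,0,0],[0,0,0]],[255,[-40,0,0],[0,0,0]],[255,[0,0,0],[0,0,0]],[255,[0,0,0],[0,0,0]],[255,[0,0,0],[0,0,0]],[255,[0,0,0],[0,0,0]],[255,[0,0,0],[0,0,0]],[255,[0,0,0],[0,0,0]],[255,[0,0,0],[0,0,0]],[255,[0,0,0],[0,0,0]]]}}

```text
time_s: 17.6
ee_pos: [496.2, 24.4, 187.2]
ee_rot: [-180.0, 0.0, 60.1]
force: [-0.5, 0.2, -0.2]
gripper_width: 0.4
gripper_force: 0.0
```

Run:
```python
from h import *
f,s=wrist(); print(rk(s['ee_pos']),s['force'],s['time_s'])
f=cams.grab_frame('scene'); green(f); cv2.imwrite('pics/s8.png',cv2.resize(f['color'][80:240,130:350,::-1],None,fx=3.5,fy=3.5))
```

```text
[[  22.55319286 -179.18376271  187.20339377]] [-0.53773294  0.16497737 -0.16299931] 17.6
green 0.67 [215.4, 147.3] rack rect [74.  51.4] [84.5 53.4] 0.6 z 33.7 lo [33.6 25.4 30.5] hi [112.4  76.4  37.2]
```

View pics/s8.png

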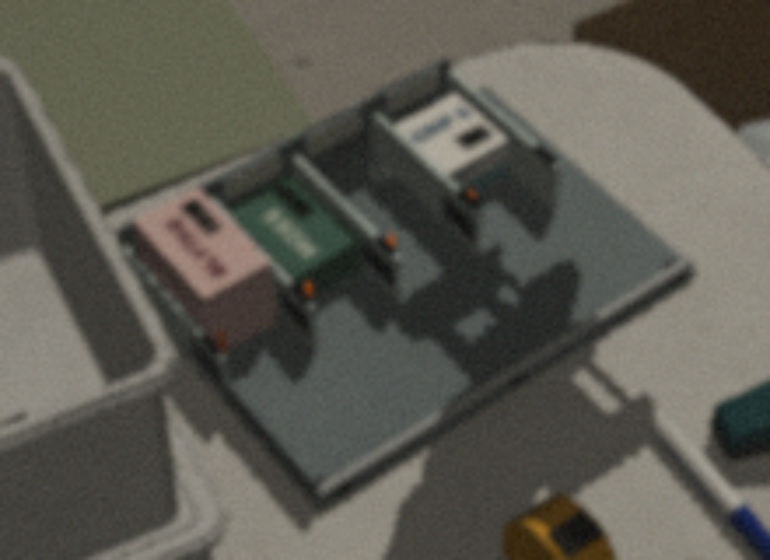

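The carton (290,235 in the crop) sits in the third gap with the tongue out (308,288), the other cartons are in place and the arm is clear.

```bash
python3 -c "
from h import *
print(ticket.job_done())"
```

```text
the job is handed in; nothing more can be done
None
```

The green carton is in the third gap with its orange tongue sprung out behind it. In the last pictures nothing else had moved, and I handed the job in at about 18 s.

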